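# Make up the feeding kit and the housing kit

### The arm

A 6-joint arm with a two-finger parallel gripper is mounted at the origin on the work surface. World frame = base frame: x ahead of the robot, y to its left, z up, the work surface at z = 0. Lengths are in mm, angles in rad, forces in N, time in s.
With the tool pointing down it reaches from about 350 to 775 mm from the base axis. Payload 7.3 kg.
Tool frame: the origin (TCP) lies on the centre line of the jaws, within the pads' length; the fingertips stand 17 mm ahead of it and the grasp point (between the pads) lies 2 mm behind it; z points along the fingers, y is the line along which they close (so a half turn about z gives the same grasp; the last joint's range is limited). The gripper opens to 92 mm and grips with 3 to 60 N. Pads are 19 mm wide; open, the fingers measure 130 mm over their backs; the gripper's body (75 mm by 190 mm) begins 47 mm behind the grasp point.
Start: joints at [-1.355, 0.342, 1.524, -0, 1.275, -0.146], TCP at [185.851, -491.022, 243.741] pointing down, gripper open.
Joint ranges: [-2.53, 2.53], [-0.77, 2.02], [0.04, 2.7], [-1, 4.14], [0.28, 2.66], [-3.11, 3.11]. Speed limits (rad/s): [2.57, 2.57, 3.14, 3.14, 3.14, 3.14].

### API

Orientations are given as [roll, pitch, yaw] about the fixed x, y, z axes, in that order (R = Rz(yaw) Ry(pitch) Rx(roll)).
In Python, from plant import bot gives the robot as it stands. The module is installed in compiled form; this text tells all that it offers.
- The arm moves only by the shell command python3 -m pendant 'ROWS'. ROWS is JSON, a list of rows, each a list of 3 entries, a list of its own where there are three numbers: the shift along the world's x, y, z as a fraction of full scale, then the turn, a rotation vector about the world's x, y, z as a fraction of full scale, then the opening, from -1 (shut) to 1 (fully open), so that 0 is half open. In form: [[[tx, ty, tz], [rx, ry, rz], claw], ...]. A call has exactly 10 rows; each row shifts and turns the commanded pose from where the row before left it; what a row does not reach is not made up. Full scale, the value 1, is 30 mm for a shift and 0.12 rad for a turn. A row lasts 1/12 s, in which the tool goes at most 41.7 mm and 7.16 degrees, less where a joint would pass 70% of its speed; a pose out of reach is approached as far as the arm can. A call with a number of a shift or a turn outside -1 to 1 is refused whole. A call with a gripper value outside its range is refused whole. The fingers move at their own pace and stop on an object; the grip force is fixed at half the most. Time passes only in rows, so rows that do not move let the fingers close, or fill a call up. It gives the time, the measured TCP pose, the force, the opening and the grip force at its end, in the units of the state.
- bot.get_obs(): the state, without advancing time (a new reading comes with each control period).
- bot.capture(name): name is "side" or "top"; returns the picture (420x560x3 uint8, blue, green, red); there is no depth.
- bot.camera_params(name): a dict with "fovy" (degrees; the focal length in pixels is half the picture's height over the tangent of half this angle, whatever the lens; pixels are square), "cx", "cy" (the principal point, pixels), "distortion" ([k1, k2, p1, p2, k3] as OpenCV has them; the pictures are not rectified), "camera_from_world" (4x4, takes a point from world to camera coordinates). Camera axes: x right, y down, z forward; pixel columns grow to the right and rows downward; lengths in mm; the calibration is good to about 2 mm. A picture is of the moment at which its call begins. camera_params takes no time and is no camera call.
- bot.close_job(): hands the job in; it is judged then, once.
The state is a dict: "time": time; "joint_positions": joint angles; "dq": joint speeds; "tau": joint torques, N m; "tool_pos": TCP position; "tcp_rot": TCP orientation; "contact_force": force on the tool from outside, world axes, zero at the start; "moment": the same for the moment, N m; "grip_width": finger opening in mm; "finger_force": force on a finger pad.
Only numpy, scipy, OpenCV 4.12 (cv2) and the standard library are available. Lean on these libraries where they do the work, as an engineer would, in place of code of your own. Each camera call takes 0.05 s, during which the arm holds its last target. There are 200 camera calls.

### The job

Make up the two kit trays from the stock on the shelf. In the tray with the divider goes the feeding kit: the small round feeding dish in the wide compartment, the glass dome standing over it, and the spoon lying lengthwise in the narrow compartment; in the plain tray goes the housing kit: the cave hide and the oblong water dish, next to each other, each standing upright and flat on the tray floor. Set the glass and the ceramic down gently without dropping them, and leave the tong in its rack, the jar and the thermometer where they are.

Things in the scene. Friction and masses are not known exactly. Their poses are not given: they have to be found in the camera images.
- feeding_tray: White plastic kit tray with a low divider, 178 (x) by 228 (y) outside, 20 high; walls and floor 4 thick, so its floor lies 4 above its underside; fixed to the shelf. The divider runs along x, 4 thick, and stands 8 above the floor, at y from +20 to +24. Wide compartment: y -110 to +20 (centre y = -45). Narrow spoon compartment: y +24 to +110 (centre y = +67). Both are 170 long in x, centred on x = 0. (Sizes in mm.) Origin: centre of its underside, z up.
- plain_tray: White plastic kit tray without any divider, narrower than the other: 148 (x) by 228 (y) outside, 20 high, walls and floor 4 thick (floor 4 above its underside), fixed to the shelf. (Sizes in mm.) Origin: centre of its underside, z up.
- cave_hide: Terracotta ceramic cave hide, a tunnel 116 long (x) and 60 wide (y), 64 high: side walls upright up to 34, round arch above (radius 30); open doorway at +x, closed at -x, no floor. 300 g. Grip across its 60 width. (Sizes in mm.) Origin: centre of its underside, z up.
- feeding_dish: Small round black plastic feeding dish, 62 diameter, 22 high, outside wall upright, open on top, wall 4. 60 g. Fits under the glass dome. (Sizes in mm.) Origin: centre of its underside, z up.
- water_dish: Oblong black plastic water dish, 100 long (x), 64 wide (y), 32 high, upright walls 5 thick, open on top, with a step inside at -x. 140 g. (Sizes in mm.) Origin: centre of its underside, z up.
- glass_dome: Clear glass dome cover, open below, 104 outside diameter (96 inside) up to height 30, rounded above, glass top at 80; on it a thin neck (80 to 88) and a brown wooden knob, 24 diameter, from height 88 to 112. 220 g. Lift it by the knob. (Sizes in mm.) Origin: centre of its underside, z up.
- spoon: Stainless spoon 144 long, lying along its x: round bowl 38 across and 10 deep centred at x = +53, handle to x = -72. The handle arches clear of the shelf: between x = -20 and +18 it is level, 10 wide, 4 thick, its top 14.5 above the shelf; its balance point is near x = +9. 50 g. (Sizes in mm.) Origin: on the shelf plane, mid length, z up.
- tong: Grey rubber-tipped steel tong standing upright, 194 tall, in the middle slot of a fixed white slotted rack (60 in x by 110 in y, 68 high, centred under the tong). Not part of either kit. (Sizes in mm.) Origin: centre of its lower end, 8 above the shelf.
- jar: Supplement jar with a white cap, 56 diameter, 78 high. Not part of either kit. (Sizes in mm.) Origin: centre of its underside, z up.
- thermometer: White box-shaped digital thermometer with grey display, 26 (x) by 70 (y), 50 high. Not part of either kit. (Sizes in mm.) Origin: centre of its underside, z up.
Not all that is in view belongs to the job. Leave any orange or yellow look-alike of the glass_dome alone. There is more than one size of the cave_hide; the one meant has the size given above.

How it is judged (in metres and radians):
At the end, for the whole second after the job is handed in: Divided tray: dish flat in the wide part, dome rim flat on the tray floor over it (centres within 18 mm), spoon flat in the narrow part, within 0.45 rad of lengthwise and 30 mm of mid-length. Plain tray: hide and water dish upright, flat on its floor. All released and still (under 20 mm/s) (x of feeding_dish in the frame of feeding_tray between -0.056 and 0.056 m and y of feeding_dish in the frame of feeding_tray between -0.081 and -0.009 m and z of feeding_dish in the frame of feeding_tray between 0.001 and 0.009 m and angle between each of feeding_dish, glass_dome, spoon, cave_hide, water_dish's own z axis and vertical below 0.09 rad and x of glass_dome in the frame of feeding_tray between -0.036 and 0.036 m and y of glass_dome in the frame of feeding_tray between -0.061 and -0.029 m and z of glass_dome in the frame of feeding_tray between 0.001 and 0.009 m and horizontal distance between glass_dome and feeding_dish below 0.018 m and x of spoon in the frame of feeding_tray between -0.03 and 0.03 m and y of spoon in the frame of feeding_tray between 0.03 and 0.104 m and z of spoon in the frame of feeding_tray between 0.001 and 0.0095 m and angle between the x axis of spoon and the x axis of feeding_tray, either way round below 0.45 rad and x of cave_hide in the frame of plain_tray between -0.045 and 0.045 m and y of cave_hide in the frame of plain_tray between -0.085 and 0.085 m and z of cave_hide in the frame of plain_tray between 0.001 and 0.009 m and x of water_dish in the frame of plain_tray between -0.045 and 0.045 m and y of water_dish in the frame of plain_tray between -0.085 and 0.085 m and z of water_dish in the frame of plain_tray between 0.001 and 0.009 m and linear speed of each of feeding_dish, glass_dome, spoon, cave_hide, water_dish below 0.02 m/s); the robot touches nothing.
It fails at once if the tong in its rack is shifted or knocked over (distance of tong from where it was at the start of the episode above 0.025 m or angle between tong's own z axis and vertical above 0.5 rad).
It fails at once if the supplement jar is shifted or knocked over (distance of jar from where it was at the start of the episode above 0.025 m or angle between jar's own z axis and vertical above 0.5 rad).
It fails at once if the thermometer is shifted or knocked over (distance of thermometer from where it was at the start of the episode above 0.025 m or angle between thermometer's own z axis and vertical above 0.5 rad).
It fails at once if the glass dome comes down into the tray faster than 0.45 m/s (dropped) (x of glass_dome in the frame of feeding_tray between -0.09 and 0.09 m and y of glass_dome in the frame of feeding_tray between -0.12 and 0.12 m and z of glass_dome in the frame of feeding_tray between 0.0055 and 0.03 m and linear speed of glass_dome above 0.45 m/s).
It fails at once if the ceramic hide comes down into the tray faster than 0.45 m/s (dropped) (x of cave_hide in the frame of plain_tray between -0.09 and 0.09 m and y of cave_hide in the frame of plain_tray between -0.12 and 0.12 m and z of cave_hide in the frame of plain_tray between 0.0055 and 0.03 m and linear speed of cave_hide above 0.45 m/s).
It also fails if it takes over 136 s, if anything falls off the work surface, if the arm or the gripper's body presses on something with over 40 N, if the wrist force passes 120 N, or if a joint passes its speed limit or range.

## Working session

There is one attempt and no reset: what is moved stays moved. The work goes in short steps, Python scripts to look and compute and a shell command to move; the robot and the scene stay as the last step left them, time stands still between calls to the robot, and variables do not carry over. Pictures are saved under pics/ and viewed, at most 14 in all, crops included, and the job is handed in when it is done.

```bash
mkdir -p pics; cat > h.py <<'E'
import numpy as np, cv2
from plant import bot
def cam(n):
    p=bot.camera_params(n); f=210/np.tan(np.radians(p["fovy"])/2)
    K=np.array([[f,0,p["cx"]],[0,f,p["cy"]],[0,0,1.]]); return K,np.array(p["distortion"],float),np.array(p["camera_from_world"],float)
def ray(n,uv):
    K,d,T=cam(n); q=cv2.undistortPoints(np.array(uv,float).reshape(-1,1,2),K,d).reshape(-1,2)
    D=np.c_[q,np.ones(len(q))]@T[:3,:3]; return -T[:3,:3].T@T[:3,3],D
def onz(n,uv,z):
    o,D=ray(n,uv); return o+D*((z-o[2])/D[:,2])[:,None]
def proj(n,P):
    K,d,T=cam(n); return cv2.projectPoints(np.array(P,float).reshape(-1,1,3),cv2.Rodrigues(T[:3,:3])[0],T[:3,3],K,d)[0].reshape(-1,2)
def tri(uvs):
    A=np.zeros((3,3));b=np.zeros(3)
    for n,uv in uvs:
        o,D=ray(n,uv); D=D[0]/np.linalg.norm(D[0]); M=np.eye(3)-np.outer(D,D); A+=M;b+=M@o
    return np.linalg.solve(A,b)
E
python3 - <<'E'
from h import *
for n in("top","side"):
    im=bot.capture(n); cv2.imwrite(f"pics/{n}0.png",im); cv2.imwrite(f"pics/{n}0v.png",cv2.resize(im,(800,600),interpolation=cv2.INTER_CUBIC))
    o,D=ray(n,[[280,210]]); print(n,o.round(),D.round(2),cam(n)[1])
print(bot.get_obs())
E
```

```text
top [ 476.  -21. 1001.] [[ 0.05  0.01 -1.  ]] [-0.11732345  0.          0.          0.          0.        ]
side [190. 548. 736.] [[ 0.37 -0.57 -0.74]] [-0.10532881  0.          0.          0.          0.        ]
{'time': 0.1, 'joint_positions': array([-1.35499433e+00,  3.42672435e-01,  1.52491513e+00,  3.96140375e-05,
        1.27538502e+00, -1.45985752e-01]), 'dq': array([-0.00084848, -0.0033653 , -0.0026719 , -0.0005695 , -0.0007762 ,
        0.00183435]), 'tau': array([ 1.69992789e-03, -4.32002449e+01, -2.44694191e+01,  7.18783052e-02,
        5.26481203e-02, -5.95417237e-05]), 'tool_pos': array([ 185.78907729, -490.67317806,  243.1065953 ]), 'tcp_rot': array([-3.14023291e+00, -2.38214140e-04,  3.61776027e-01]), 'contact_force': array([ 0.34416504,  0.67873088, -0.40044843]), 'moment': array([-0.06514855, -0.02473658, -0.02622538]), 'finger_force': 0.0, 'grip_width': 91.43968854227188}
```

View pics/top0v.png

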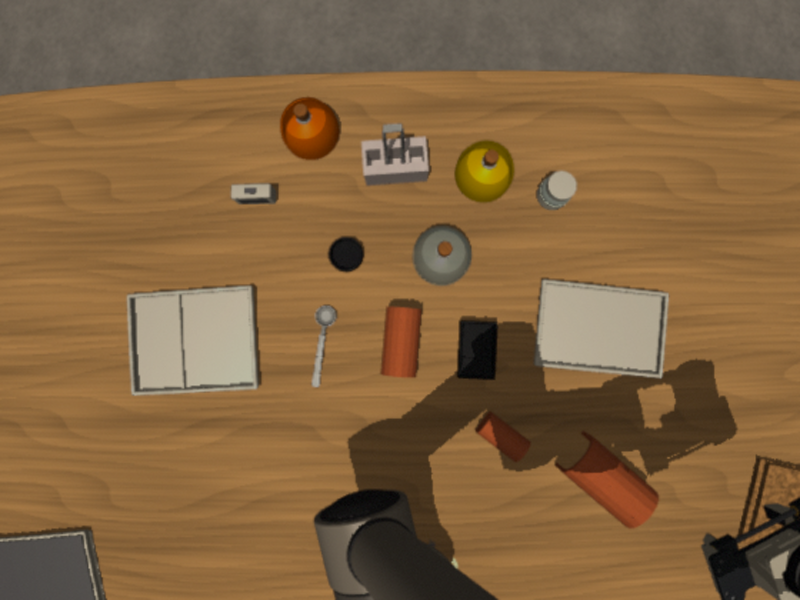

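View pics/side0v.png

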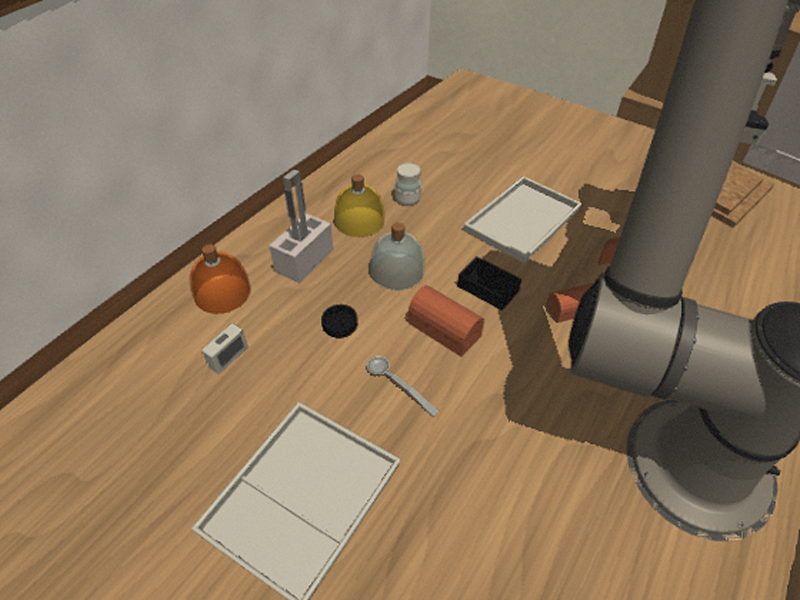

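The top view shows, in 800x600 view pixels:
- divided tray (193,338), with the divider at u≈183
- plain tray (603,328)
- dish (346,254)
- clear dome (442,254), knob (445,249)
- spoon (322,345), bowl at (326,315)
- water dish (478,349)
- orange and yellow look-alike domes (310,128) and (485,170), to be left alone

There are three terracotta hides: (402,340), (503,436) small and (607,480) large. The one at (402,340) looks the right size. I'll measure all of them and confirm in one crop.

```bash
cat > m.py <<'E'
from h import *
def blob(n,im,kind,roi):
    x0,y0,x1,y1=[int(v*.7) for v in roi]
    hsv=cv2.cvtColor(im,cv2.COLOR_BGR2HSV); h,s,v=cv2.split(hsv)
    m={"terra":((h<9)&(s>130)&(v>60)),"black":(v<38),"white":((s<55)&(v>125)),"grey":((s<60)&(v>80)),"knob":((h<14)&(s>110)&(v>50))}[kind]
    z=np.zeros(m.shape,np.uint8); z[y0:y1,x0:x1]=m[y0:y1,x0:x1]*255
    if kind=="white": z=cv2.morphologyEx(z,cv2.MORPH_CLOSE,np.ones((5,5)))
    c=max(cv2.findContours(z,cv2.RETR_EXTERNAL,cv2.CHAIN_APPROX_NONE)[0],key=cv2.contourArea)
    return c.reshape(-1,2).astype(float)
def rect(n,c,z):
    P=onz(n,c,z)[:,:2].astype(np.float32); r=cv2.minAreaRect(P); return r
def show(l,r): 
    (cx,cy),(w,h),a=r
    if w<h: w,h,a=h,w,a+90
    print(l,"c",round(cx,1),round(cy,1),"LxW",round(w,1),round(h,1),"long-axis deg from x",round((a+90)%180-90,1))
E
python3 - <<'E'
from m import *
t=cv2.imread("pics/top0.png"); s=cv2.imread("pics/side0.png")
for l,k,roi,z in [("feedtray","white",(115,270,270,405),20),("plaintray","white",(525,270,680,385),20),("hideM","terra",(375,290,428,385),34),("hideS","terra",(470,405,535,470),20),("hideL","terra",(550,425,665,535),40),
  ("dish","black",(325,230,370,276),22),("water","black",(455,317,499,383),32),("spoon","grey",(305,295,345,392),8),("dome","grey",(408,220,476,290),30),("knobT","knob",(434,238,456,260),112)]:
    c=blob("top",t,k,roi); show(l,rect("top",c,z))
    if l in("dish","dome","knobT"): print("   circ",cv2.minEnclosingCircle(onz("top",c,z)[:,:2].astype(np.float32)),c.mean(0))
print("side")
for l,k,roi,z in [("feedtray","white",(185,395,410,602),20),("plaintray","white",(455,170,590,265),20),("dish","black",(318,300,362,340),22),("water","black",(455,255,525,310),32),("spoon","grey",(360,350,442,420),8),("knobT","knob",(388,220,408,242),100)]:
    c=blob("side",s,k,roi); show(l,rect("side",c,z)); 
    if l=="knobT": print(cv2.minEnclosingCircle(c.astype(np.float32)))
# divider, and knob height from two views
ct=blob("top",t,"knob",(434,238,456,260)).mean(0); cs=blob("side",s,"knob",(388,220,408,242)).mean(0)
print("knob tri",tri([("top",ct),("side",cs)]))
v=cv2.resize(t[195:380,215:470],(800,580),interpolation=cv2.INTER_CUBIC); cv2.imwrite("pics/crop1.png",v)
E
```

```text
feedtray c 464.0 365.9 LxW 229.9 181.5 long-axis deg from x -87.1
plaintray c 473.7 -364.9 LxW 231.0 151.7 long-axis deg from x 83.1
hideM c 408.4 -28.6 LxW 0.0 0.0 long-axis deg from x 0.0
hideS c 320.4 -165.3 LxW 10.0 2.5 long-axis deg from x -0.9
hideL c 254.7 -364.2 LxW 5.1 2.5 long-axis deg from x 87.7
dish c 612.7 85.9 LxW 55.6 55.0 long-axis deg from x 44.2
   circ ((612.4769287109375, 86.14958953857422), 28.98539924621582) [241.96774194 177.51612903]
water c 441.4 -139.9 LxW 98.4 64.6 long-axis deg from x -4.5
spoon c 451.4 129.1 LxW 142.6 33.7 long-axis deg from x -4.1
dome c 602.9 -80.8 LxW 92.6 90.3 long-axis deg from x -64.1
   circ ((604.2987060546875, -81.5928955078125), 47.61013412475586) [309.42592593 179.81481481]
knobT c 609.7 -81.1 LxW 5.1 2.0 long-axis deg from x -27.5
   circ ((610.1254272460938, -80.17826843261719), 2.5703957080841064) [310.8 172.2]
side
feedtray c 463.6 370.0 LxW 234.6 183.6 long-axis deg from x -87.1
plaintray c 472.6 -362.3 LxW 234.1 152.7 long-axis deg from x 83.1
dish c 609.2 97.0 LxW 69.6 57.7 long-axis deg from x -46.8
water c 435.8 -123.6 LxW 104.5 87.6 long-axis deg from x -3.8
spoon c 452.8 142.0 LxW 146.0 36.0 long-axis deg from x -16.4
knobT c 608.5 -80.1 LxW 43.6 20.6 long-axis deg from x -56.3
((277.5, 161.5), 5.700977325439453)
knob tri [611.20883004 -82.06911664  98.09875199]
```

View pics/crop1.png

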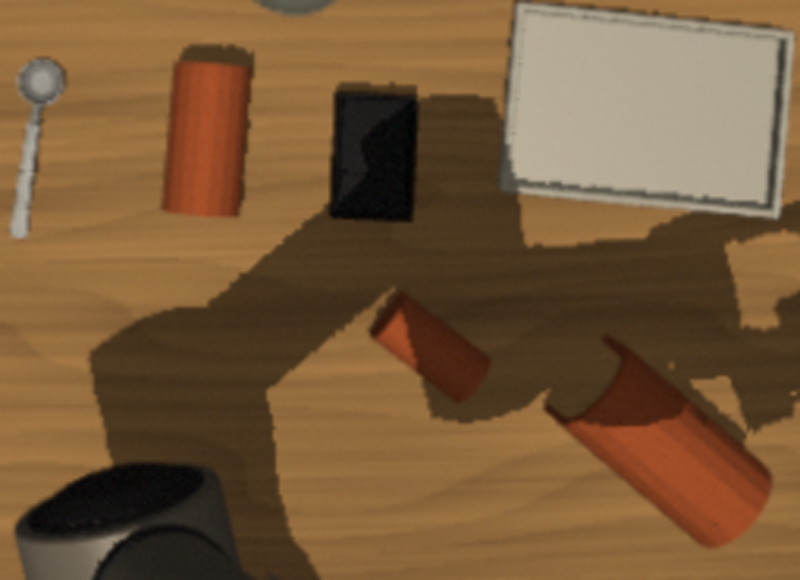

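The crop shows the three hides at crop pixels (207,138), (430,347) and (665,440). The first has an aspect ratio close to 116x60 and the other two are clearly smaller and larger. My hue threshold missed the terracotta, so I'll measure their sizes again with a corrected one.

```bash
sed -i 's/(h<9)&(s>130)&(v>60)/(h<11)\&(s>165)\&(v>40)/; s/(h<14)&(s>110)&(v>50)/(h<14)\&(s>110)\&(v>50)/' m.py
python3 - <<'E'
from m import *
t=cv2.imread("pics/top0.png"); s=cv2.imread("pics/side0.png")
print(cv2.cvtColor(t,cv2.COLOR_BGR2HSV)[240,281],cv2.cvtColor(t,cv2.COLOR_BGR2HSV)[265,255])
for l,k,roi,z in [("hideM","terra",(375,290,428,385),40),("hideS","terra",(470,405,535,470),20),("hideL","terra",(550,425,665,535),40)]:
    c=blob("top",t,k,roi); show(l,rect("top",c,z))
c=blob("side",s,"terra",(400,280,490,360)); show("hide side z40",rect("side",c,40)); print(tri([("top",blob("top",t,"terra",(375,290,428,385)).mean(0)),("side",c.mean(0))]))
for l,ra,rb in [("dish",(325,230,370,276),(318,300,362,340)),("water",(455,317,499,383),(455,255,525,310))]:
    A=blob("top",t,"black",ra);B=blob("side",s,"black",rb)
    print(l,tri([("top",(A.max(0)+A.min(0))/2),("side",(B.max(0)+B.min(0))/2)]))
# water rim corners and spoon ends in two views
A=blob("top",t,"grey",(305,295,345,392));B=blob("side",s,"grey",(360,350,442,420))
print("bowl end px",A[A[:,1].argmin()],B[B[:,0].argmin()],"handle",A[A[:,1].argmax()],B[B[:,0].argmax()])
print("handle tri",tri([("top",A[A[:,1].argmax()]),("side",B[B[:,0].argmax()])]),"bowl tri",tri([("top",A[A[:,1].argmin()]),("side",B[B[:,0].argmin()])]))
P=onz("top",A,5)[:,:2]; i=P[:,0].argsort(); bowl=P[P[:,0]>480]; print("bowl",cv2.minEnclosingCircle(bowl.astype(np.float32)),"handle line",cv2.fitLine(P[(P[:,0]<470)].astype(np.float32),2,0,.01,.01).ravel())
# divider: dark line in feed tray
g=cv2.cvtColor(t,cv2.COLOR_BGR2GRAY)
for r in(220,240,260): print("divider col",100+g[r,100:170].argmin(),onz("top",[[100+g[r,100:170].argmin(),r]],12))
E
```

```text
[  9 196 163] [ 16 147 147]
hideM c 457.8 -8.7 LxW 118.3 57.2 long-axis deg from x -5.7
hideS c 288.6 -184.0 LxW 94.3 42.3 long-axis deg from x 51.0
hideL c 207.3 -366.5 LxW 188.6 79.0 long-axis deg from x 47.9
hide side z40 c 399.0 53.1 LxW 0.0 0.0 long-axis deg from x 0.0
[442.88585814 -13.43948414 -62.08184558]
dish [614.7003799   88.19672171   8.89537851]
water [ 440.85005211 -140.6784523    10.66568884]
bowl end px [226. 214.] [257. 253.] handle [220. 270.] [306. 288.]
handle tri [380.55116895 145.77004921   5.96677091] bowl tri [523.35885638 129.65603962   6.84904468]
bowl ((502.0849304199219, 125.70427703857422), 21.24724006652832) handle line [ 9.8852283e-01 -1.5107176e-01  4.2442459e+02  1.3888782e+02]
divider col 127 [[510.65277128 385.21932618  12.        ]]
divider col 127 [[459.39299419 385.16623996  12.        ]]
divider col 129 [[408.25560129 380.05196798  12.        ]]
```

The hide at view pixel (402,340) measures 118x57, against 94x42 for the small one and 189x79 for the large one. It is the one meant.

World estimates, in mm:
- **Water dish:** (441,-140), -4.5°
- **Hide:** (458,-9), -5.7°
- **Spoon:** mid point (452,135), -8.7°
- **Feeding dish:** (612.5,86)
- **Dome:** (608,-81.5), knob at z≈98
- **Divided tray:** (464,366.5), yaw 2.9°, divider on its +y side
- **Plain tray:** (473.5,-364.5), yaw -6.9°

The water dish comes first.

```bash
python3 -m pendant '[[[0.425,0.585,0],[0,0,-0.18],1],[[0.425,0.585,0],[0,0,-0.18],1],[[0.425,0.585,0],[0,0,-0.18],1],[[0.425,0.585,0],[0,0,-0.18],1],[[0.425,0.585,0],[0,0,-0.18],1],[[0.425,0.585,0],[0,0,-0.18],1],[[0.425,0.585,0],[0,0,-0.18],1],[[0.425,0.585,0],[0,0,-0.18],1],[[0.425,0.585,0],[0,0,-0.18],1],[[0.425,0.585,0],[0,0,-0.18],1]]'
python3 -m pendant '[[[0.425,0.585,0],[0,0,-0.18],1],[[0.425,0.585,0],[0,0,-0.18],1],[[0.425,0.585,0],[0,0,-0.18],1],[[0.425,0.585,0],[0,0,-0.18],1],[[0.425,0.585,0],[0,0,-0.18],1],[[0.425,0.585,0],[0,0,-0.18],1],[[0.425,0.585,0],[0,0,-0.18],1],[[0.425,0.585,0],[0,0,-0.18],1],[[0.425,0.585,0],[0,0,-0.18],1],[[0.425,0.585,0],[0,0,-0.18],1]]'
```

```text
time: 0.93
tool_pos: [313.7, -314.4, 243.5]
tcp_rot: [-3.141, 0.0, 0.145]
contact_force: [0.5, -0.1, -0.5]
grip_width: 91.8
finger_force: 0.0
time: 1.77
tool_pos: [441.2, -138.9, 243.4]
tcp_rot: [-3.141, 0.001, -0.071]
contact_force: [0.5, -0.2, -0.2]
grip_width: 91.8
finger_force: 0.0
```

```bash
python3 -m pendant '[[[0,-0.04,-0.85],[0,0,0],1],[[0,0,-0.85],[0,0,0],1],[[0,0,-0.85],[0,0,0],1],[[0,0,-0.85],[0,0,0],1],[[0,0,-0.85],[0,0,0],1],[[0,0,-0.85],[0,0,0],1],[[0,0,-0.85],[0,0,0],1],[[0,0,-0.85],[0,0,0],1],[[0,0,-0.4],[0,0,0],1],[[0,0,-0.17],[0,0,0],1]]'
python3 -m pendant '[[[0,0,0],[0,0,0],-1],[[0,0,0],[0,0,0],-1],[[0,0,0],[0,0,0],-1],[[0,0,0],[0,0,0],-1],[[0,0,0],[0,0,0],-1],[[0,0,0],[0,0,0],-1],[[0,0,0],[0,0,0],-1],[[0,0,0],[0,0,0],-1],[[0,0,0],[0,0,0],-1],[[0,0,0],[0,0,0],-1]]'
```

```text
time: 2.6
tool_pos: [439.5, -140.6, 20.5]
tcp_rot: [-3.14, 0.004, -0.07]
contact_force: [-0.5, -0.6, 0.2]
grip_width: 92.2
finger_force: 0.0
time: 3.43
tool_pos: [441.4, -141.4, 23.5]
tcp_rot: [3.141, -0.002, -0.07]
contact_force: [-0.6, 1.0, 6.7]
grip_width: 63.7
finger_force: 30.0
```

```bash
python3 -m pendant '[[[0,0,0.5],[0,0,0],-1],[[0,0,0.9],[0,0,0],-1],[[0,0,0.9],[0,0,0],-1],[[0.059,-0.607,0],[0,0,-0.027],-1],[[0.059,-0.607,0],[0,0,-0.027],-1],[[0.059,-0.607,0],[0,0,-0.027],-1],[[0.059,-0.607,0],[0,0,-0.027],-1],[[0.059,-0.607,0],[0,0,-0.027],-1],[[0.059,-0.607,0],[0,0,-0.027],-1],[[0.059,-0.607,0],[0,0,-0.027],-1]]'
python3 -m pendant '[[[0.059,-0.607,0],[0,0,-0.027],-1],[[0.059,-0.607,0],[0,0,-0.027],-1],[[0.059,-0.607,0],[0,0,-0.027],-1],[[0.059,-0.607,0],[0,0,-0.027],-1],[[0.059,-0.607,0],[0,0,-0.027],-1],[[0.059,-0.607,0],[0,0,-0.027],-1],[[0.059,-0.607,0],[0,0,-0.027],-1],[[0.059,-0.607,0],[0,0,-0.027],-1],[[0,0,0],[0,0,0],-1],[[0,0,0],[0,0,0],-1]]'
```

```text
time: 4.27
tool_pos: [453.0, -269.5, 91.7]
tcp_rot: [3.142, 0.0, -0.093]
contact_force: [0.4, 0.3, -2.1]
grip_width: 64.1
finger_force: 30.0
time: 5.1
tool_pos: [466.9, -414.7, 91.2]
tcp_rot: [-3.141, 0.001, -0.12]
contact_force: [0.3, 0.6, -2.3]
grip_width: 63.8
finger_force: 30.0
```

```bash
python3 -m pendant '[[[0,0,-0.5],[0,0,0],-1],[[0,0,-0.5],[0,0,0],-1],[[0,0,-0.4],[0,0,0],-1],[[0,0,-0.3],[0,0,0],-1],[[0,0,-0.15],[0,0,0],-1],[[0,0,-0.1],[0,0,0],-1],[[0,0,-0.1],[0,0,0],-1],[[0,0,-0.07],[0,0,0],-1],[[0,0,-0.03],[0,0,0],-1],[[0,0,0],[0,0,0],-1]]'
python3 -m pendant '[[[0,0,0],[0,0,0],0.6],[[0,0,0],[0,0,0],0.6],[[0,0,0],[0,0,0],0.6],[[0,0,0],[0,0,0],0.6],[[0,0,0.1],[0,0,0],0.6],[[0,0,0.4],[0,0,0],0.6],[[0,0,0.8],[0,0,0],0.6],[[0,0,0.9],[0,0,0],1],[[0,0,0.9],[0,0,0],1],[[0,0,0.9],[0,0,0],1]]'
```

```text
time: 5.93
tool_pos: [467.6, -414.6, 27.6]
tcp_rot: [3.141, -0.001, -0.119]
contact_force: [1.0, 0.3, -0.8]
grip_width: 63.9
finger_force: 30.0
time: 6.77
tool_pos: [467.4, -414.3, 149.5]
tcp_rot: [3.141, -0.001, -0.119]
contact_force: [-1.2, 0.3, 0.1]
grip_width: 88.6
finger_force: 0.0
```

```bash
python3 - <<'E'
from m import *
s=cv2.imread("pics/side0.png");im=bot.capture("top"); cv2.imwrite("pics/top1.png",im)
c=blob("top",im,"black",(540,290,610,385)) if 0 else None
P=proj("top",[[467.5,-414.1,36]])[0]; print(P)
x,y=P/0.7; r=(x-65,y-65,x+65,y+65)
cv2.imwrite("pics/c2.png",cv2.resize(im[150:340,330:520],(570,570),interpolation=cv2.INTER_CUBIC))
h=cv2.cvtColor(s,cv2.COLOR_BGR2HSV); print(h[224,311],h[210,310])
m=((h[...,0]<12)&(h[...,1]>150)&(h[...,2]>40)).astype(np.uint8)*255; z=m*0; z[195:250,280:340]=m[195:250,280:340]
cs=max(cv2.findContours(z,0,1)[0],key=cv2.contourArea).reshape(-1,2); print(cs.min(0),cs.max(0),cv2.boxPoints(cv2.minAreaRect(cs)).round())
# predicted hide outline centre & ridge ends in both views
a=np.radians(-5.7);
for L in(-58,58): print(L,proj("side",[[458+L*np.cos(a),-9+L*np.sin(a),64]]).round(),proj("top",[[458+L*np.cos(a),-9+L*np.sin(a),64]]).round())
E
```

```text
[443.10553249 231.89579796]
[  8 154 154] [  9 158 169]
[286 200] [337 247] [[280. 223.]
 [295. 198.]
 [341. 225.]
 [325. 250.]]
-58 [[334. 224.]] [[278. 263.]]
58 [[294. 201.]] [[283. 215.]]
```

The ridge predicted from the top view lands on the hide's silhouette in the side view, so its pose and height agree. I'm moving to it next.

```bash
python3 -m pendant '[[[-0.02,0.9,0],[0,0,0.01],1],[[-0.02,0.9,0],[0,0,0.01],1],[[-0.02,0.9,0],[0,0,0.01],1],[[-0.02,0.9,0],[0,0,0.01],1],[[-0.02,0.9,0],[0,0,0.01],1],[[-0.02,0.9,0],[0,0,0.01],1],[[-0.02,0.9,0],[0,0,0.01],1],[[-0.02,0.9,0],[0,0,0.01],1],[[-0.02,0.9,0],[0,0,0.01],1],[[-0.02,0.9,0],[0,0,0.01],1]]'
python3 -m pendant '[[[-0.02,0.9,0],[0,0,0.01],1],[[-0.02,0.9,0],[0,0,0.01],1],[[-0.02,0.9,0],[0,0,0.01],1],[[-0.02,0.9,0],[0,0,0.01],1],[[-0.02,0.9,0],[0,0,0.01],1],[[0,0,0],[0,0,0],1],[[0,0,-0.4],[0,0,0],1],[[0,0,-0.7],[0,0,0],1],[[0,0,-0.5],[0,0,0],1],[[0,0,0],[0,0,0],1]]'
```

```text
time: 7.65
tool_pos: [461.4, -143.2, 148.1]
tcp_rot: [3.141, -0.001, -0.107]
contact_force: [-0.0, 0.4, -0.2]
grip_width: 91.6
finger_force: 0.0
time: 8.48
tool_pos: [457.1, -9.5, 97.5]
tcp_rot: [-3.142, 0.004, -0.101]
contact_force: [-0.4, 0.3, -0.6]
grip_width: 91.9
finger_force: 0.0
```

View pics/c2.png

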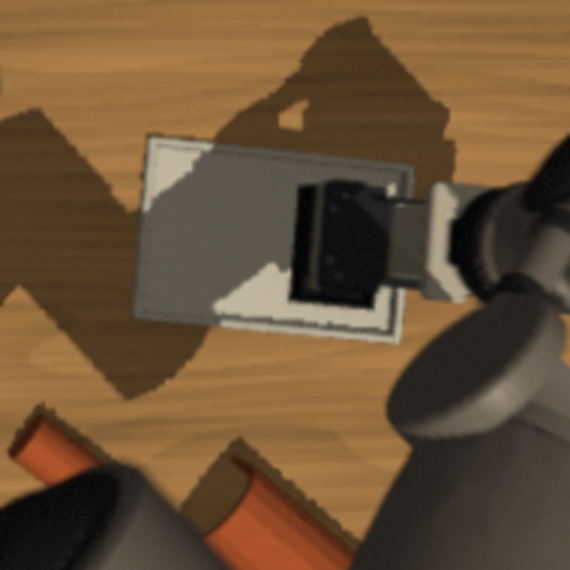

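The crop shows the water dish in the right half of the plain tray, at crop pixels (340,245), partly hidden by the gripper. Its position will be checked later. Next I descend and grip the hide.

```bash
python3 -m pendant '[[[0.03,0,-0.6],[0,0,0],1],[[0,0,-0.7],[0,0,0],1],[[0,0,-0.6],[0,0,0],1],[[0,0,-0.3],[0,0,0],1],[[0,0,-0.18],[0,0,0],1],[[0,0,0],[0,0,0],1],[[0,0,0],[0,0,0],-1],[[0,0,0],[0,0,0],-1],[[0,0,0],[0,0,0],-1],[[0,0,0],[0,0,0],-1]]'
python3 -m pendant '[[[0,0,0],[0,0,0],-1],[[0,0,0],[0,0,0],-1],[[0,0,0],[0,0,0],-1],[[0,0,0],[0,0,0],-1],[[0,0,0.2],[0,0,0],-1],[[0,0,0.5],[0,0,0],-1],[[0,0,0.8],[0,0,0],-1],[[0,0,0.8],[0,0,0],-1],[[0,0,0.4],[0,0,0],-1],[[0,0,0],[0,0,0],-1]]'
```

```text
time: 9.32
tool_pos: [459.7, -9.4, 28.4]
tcp_rot: [3.141, -0.001, -0.101]
contact_force: [-1.0, 0.2, 0.6]
grip_width: 69.8
finger_force: 0.0
time: 10.15
tool_pos: [460.6, -9.7, 111.1]
tcp_rot: [3.141, -0.005, -0.1]
contact_force: [1.0, -0.4, -2.8]
grip_width: 60.0
finger_force: 30.0
```

```bash
python3 -m pendant '[[[0.046,-0.68,0],[0,0,-0.011],-1],[[0.046,-0.68,0],[0,0,-0.011],-1],[[0.046,-0.68,0],[0,0,-0.011],-1],[[0.046,-0.68,0],[0,0,-0.011],-1],[[0.046,-0.68,0],[0,0,-0.011],-1],[[0.046,-0.68,0],[0,0,-0.011],-1],[[0.046,-0.68,0],[0,0,-0.011],-1],[[0.046,-0.68,0],[0,0,-0.011],-1],[[0.046,-0.68,0],[0,0,-0.011],-1],[[0.046,-0.68,0],[0,0,-0.011],-1]]'
python3 -m pendant '[[[0.046,-0.68,0],[0,0,-0.011],-1],[[0.046,-0.68,0],[0,0,-0.011],-1],[[0.046,-0.68,0],[0,0,-0.011],-1],[[0.046,-0.68,0],[0,0,-0.011],-1],[[0.046,-0.68,0],[0,0,-0.011],-1],[[0,0,0],[0,0,0],-1],[[0,0,0],[0,0,0],-1],[[0,0,-0.3],[0,0,0],-1],[[0,0,-0.5],[0,0,0],-1],[[0,0,0],[0,0,0],-1]]'
```

```text
time: 10.98
tool_pos: [472.1, -214.0, 107.2]
tcp_rot: [-3.141, 0.003, -0.114]
contact_force: [-0.3, 0.5, -3.3]
grip_width: 59.7
finger_force: 30.0
time: 11.82
tool_pos: [478.3, -312.9, 81.3]
tcp_rot: [-3.138, 0.005, -0.12]
contact_force: [-0.5, 0.5, -3.1]
grip_width: 59.7
finger_force: 30.0
```

```bash
python3 - <<'E'
from m import *
im=bot.capture("side"); P=proj("side",[[473.5,-364.5,40]])[0].astype(int); print(P)
cv2.imwrite("pics/c3.png",cv2.resize(im[P[1]-60:P[1]+60,P[0]-80:P[0]+80],(800,600),interpolation=cv2.INTER_CUBIC))
E
```

```text
[368 143]
```

View pics/c3.png

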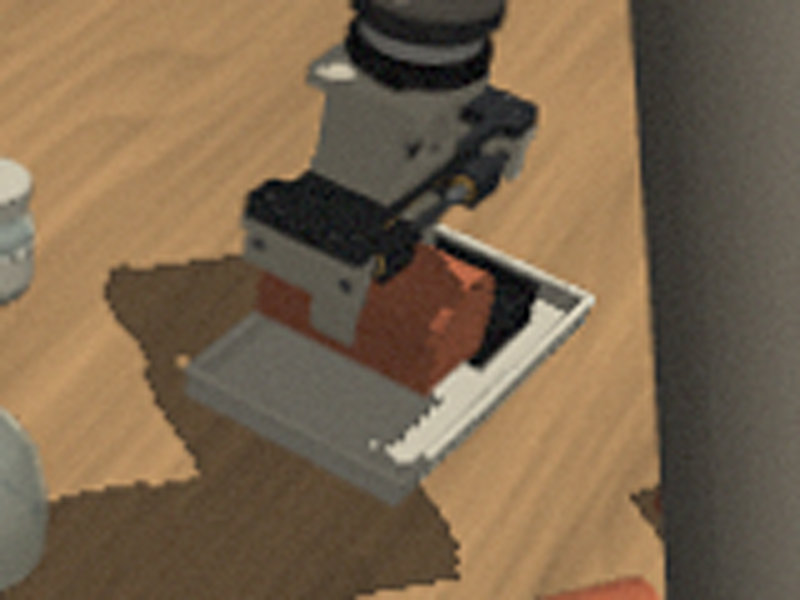

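The hide is held level over the left half of the tray at crop pixel (400,310), with the dark water dish behind it at (510,310) and clear. I'm lowering it gently.

```bash
python3 -m pendant '[[[0,0,-0.5],[0,0,0],-1],[[0,0,-0.4],[0,0,0],-1],[[0,0,-0.25],[0,0,0],-1],[[0,0,-0.15],[0,0,0],-1],[[0,0,-0.1],[0,0,0],-1],[[0,0,-0.1],[0,0,0],-1],[[0,0,-0.05],[0,0,0],-1],[[0,0,-0.05],[0,0,0],-1],[[0,0,0],[0,0,0],-1],[[0,0,0],[0,0,0],-1]]'
```

```text
time: 12.7
tool_pos: [480.1, -315.5, 37.0]
tcp_rot: [3.141, -0.0, -0.121]
contact_force: [0.3, -0.7, -2.5]
grip_width: 59.8
finger_force: 30.0
```

```bash
python3 -m pendant '[[[0,0,-0.04],[0,0,0],-1],[[0,0,-0.04],[0,0,0],-1],[[0,0,-0.04],[0,0,0],-1],[[0,0,0],[0,0,0],-1],[[0,0,0],[0,0,0],-1],[[0,0,0],[0,0,0],-1],[[0,0,0],[0,0,0],-1],[[0,0,0],[0,0,0],-1],[[0,0,0],[0,0,0],-1],[[0,0,0],[0,0,0],-1]]'
```

```text
time: 13.53
tool_pos: [480.0, -315.4, 33.1]
tcp_rot: [3.142, 0.0, -0.121]
contact_force: [-0.1, -0.5, -3.3]
grip_width: 60.0
finger_force: 30.0
```

```bash
python3 -m pendant '[[[0,0,-0.03],[0,0,0],-1],[[0,0,-0.03],[0,0,0],-1],[[0,0,0],[0,0,0],-1],[[0,0,0],[0,0,0],-1],[[0,0,0],[0,0,0],-1],[[0,0,0],[0,0,0],-1],[[0,0,0],[0,0,0],-1],[[0,0,0],[0,0,0],-1],[[0,0,0],[0,0,0],-1],[[0,0,0],[0,0,0],-1]]'
```

```text
time: 14.37
tool_pos: [480.1, -315.4, 32.2]
tcp_rot: [3.141, -0.001, -0.121]
contact_force: [-1.2, 1.5, 5.2]
grip_width: 59.8
finger_force: 30.0
```

```bash
python3 -m pendant '[[[0,0,0],[0,0,0],0.6],[[0,0,0],[0,0,0],0.6],[[0,0,0],[0,0,0],0.6],[[0,0,0],[0,0,0],0.6],[[0,0,0.1],[0,0,0],0.6],[[0,0,0.4],[0,0,0],0.6],[[0,0,0.8],[0,0,0],0.6],[[0,0,0.9],[0,0,0],0.6],[[0,0,0.9],[0,0,0],0.6],[[0,0,0.9],[0,0,0],0.6]]'
python3 -m pendant '[[[-0.045,0.88,0],[0,0,-0.014],0],[[-0.045,0.88,0],[0,0,-0.014],0],[[-0.045,0.88,0],[0,0,-0.014],0],[[-0.045,0.88,0],[0,0,-0.014],0],[[-0.045,0.88,0],[0,0,-0.014],0],[[-0.045,0.88,0],[0,0,-0.014],0],[[-0.045,0.88,0],[0,0,-0.014],0],[[-0.045,0.88,0],[0,0,-0.014],0],[[-0.045,0.88,0],[0,0,-0.014],0],[[-0.045,0.88,0],[0,0,-0.014],0]]'
python3 -m pendant '[[[-0.045,0.88,0],[0,0,-0.014],0],[[-0.045,0.88,0],[0,0,-0.014],0],[[-0.045,0.88,0],[0,0,-0.014],0],[[-0.045,0.88,0],[0,0,-0.014],0],[[-0.045,0.88,0],[0,0,-0.014],-0.2],[[-0.045,0.88,0],[0,0,-0.014],-0.2],[[-0.045,0.88,0],[0,0,-0.014],-0.2],[[0,0,0],[0,0,0],-0.2],[[0,0,0],[0,0,0],-0.2],[[0,0,0],[0,0,0],-0.2]]'
python3 - <<'E'
from m import *
t=bot.capture("top"); s=bot.capture("side"); cv2.imwrite("pics/top2.png",t)
a=cv2.resize(t[180:280,365:480],(400,348),interpolation=cv2.INTER_CUBIC); b=cv2.resize(s[90:195,310:430],(398,348),interpolation=cv2.INTER_CUBIC)
cv2.imwrite("pics/c4.png",np.hstack([a,b]))
c=blob("top",t,"terra",(530,270,690,390)); show("hide",rect("top",c,68)); c=blob("top",t,"black",(560,270,690,390)); show("water",rect("top",c,36))
E
```

```text
time: 15.2
tool_pos: [479.9, -315.2, 152.6]
tcp_rot: [-3.142, 0.0, -0.121]
contact_force: [0.2, 0.2, -0.1]
grip_width: 73.7
finger_force: 0.0
time: 16.03
tool_pos: [466.3, -50.1, 151.6]
tcp_rot: [3.141, -0.0, -0.138]
contact_force: [-0.7, -0.2, -0.9]
grip_width: 45.9
finger_force: 0.0
time: 16.87
tool_pos: [457.1, 133.1, 151.4]
tcp_rot: [3.141, -0.0, -0.149]
contact_force: [0.1, -0.2, 0.7]
grip_width: 36.9
finger_force: 0.0
hide c 479.9 -305.2 LxW 111.9 62.6 long-axis deg from x -7.0
water c 468.8 -410.5 LxW 95.0 68.9 long-axis deg from x -6.9
```

View pics/c4.png

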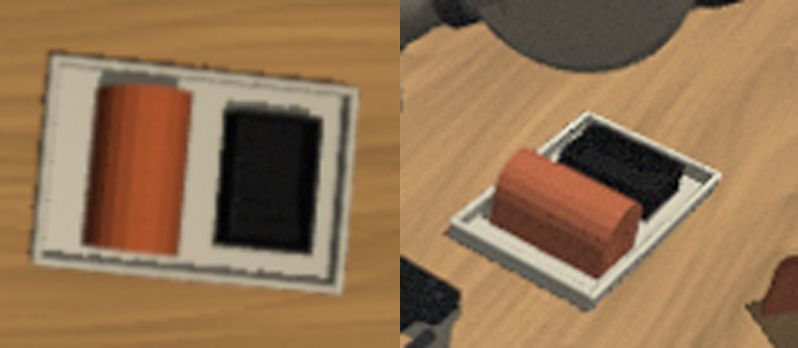

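Both housing items stand flat and side by side in the plain tray: hide at crop pixel (140,170), water dish at (267,175), and upright in the side view too. Next is the spoon.

```bash
python3 -m pendant '[[[0,0,-0.6],[0,0,0],-0.2],[[0,0,-0.8],[0,0,0],-0.2],[[0,0,-0.8],[0,0,0],-0.2],[[0,0,-0.8],[0,0,0],-0.2],[[0,0,-0.6],[0,0,0],-0.2],[[0,0,-0.4],[0,0,0],-0.2],[[0,0,-0.2],[0,0,0],-0.2],[[0,0,-0.1],[0,0,0],-0.2],[[0,0,0],[0,0,0],-0.2],[[0,0,0],[0,0,0],-0.2]]'
python3 -m pendant '[[[0,0,0],[0,0,0],-1],[[0,0,0],[0,0,0],-1],[[0,0,0],[0,0,0],-1],[[0,0,0],[0,0,0],-1],[[0,0,0],[0,0,0],-1],[[0,0,0],[0,0,0],-1],[[0,0,0],[0,0,0],-1],[[0,0,0],[0,0,0],-1],[[0,0,0],[0,0,0],-1],[[0,0,0],[0,0,0],-1]]'
```

```text
time: 17.8
tool_pos: [457.6, 133.2, 23.0]
tcp_rot: [-3.141, -0.001, -0.15]
contact_force: [0.6, 0.6, 0.6]
grip_width: 36.6
finger_force: 0.0
time: 18.63
tool_pos: [457.2, 133.5, 22.5]
tcp_rot: [-3.141, -0.0, -0.149]
contact_force: [-1.5, 0.6, 5.6]
grip_width: 9.5
finger_force: 30.0
```

```bash
python3 -m pendant '[[[0,0,0.3],[0,0,0],-1],[[0,0,0.8],[0,0,0],-1],[[0,0,0.9],[0,0,0],-1],[[0.02,0.666,0],[0,0,0.111],-1],[[0.02,0.666,0],[0,0,0.111],-1],[[0.02,0.666,0],[0,0,0.111],-1],[[0.02,0.666,0],[0,0,0.111],-1],[[0.02,0.666,0],[0,0,0.111],-1],[[0.02,0.666,0],[0,0,0.111],-1],[[0.02,0.666,0],[0,0,0.111],-1]]'
python3 -m pendant '[[[0.02,0.666,0],[0,0,0.111],-1],[[0.02,0.666,0],[0,0,0.111],-1],[[0.02,0.666,0],[0,0,0.111],-1],[[0.02,0.666,0],[0,0,0.111],-1],[[0.02,0.666,0],[0,0,0.111],-1],[[0.02,0.666,0],[0,0,0.111],-1],[[0.02,0.666,0],[0,0,0.111],-1],[[0.02,0.666,0],[0,0,0.111],-1],[[0,0,0],[0,0,0],-1],[[0,0,-0.3],[0,0,0],-1]]'
python3 -m pendant '[[[0,0,-0.5],[0,0,0],-1],[[0,0,-0.4],[0,0,0],-1],[[0,0,-0.3],[0,0,0],-1],[[0,0,-0.15],[0,0,0],-1],[[0,0,-0.08],[0,0,0],-1],[[0,0,-0.05],[0,0,0],-1],[[0,0,0],[0,0,0],-1],[[0,0,0],[0,0,0],-1],[[0,0,0],[0,0,0],-1],[[0,0,0],[0,0,0],-1]]'
```

```text
time: 19.47
tool_pos: [461.0, 274.1, 82.6]
tcp_rot: [3.141, 0.0, -0.055]
contact_force: [-0.4, -0.5, -0.1]
grip_width: 9.4
finger_force: 30.0
time: 20.3
tool_pos: [466.5, 434.2, 74.6]
tcp_rot: [-3.14, -0.002, 0.052]
contact_force: [0.5, -0.2, 0.2]
grip_width: 9.3
finger_force: 30.0
time: 21.13
tool_pos: [466.3, 433.3, 29.5]
tcp_rot: [-3.141, -0.001, 0.051]
contact_force: [0.2, -0.5, -1.0]
grip_width: 9.1
finger_force: 30.0
```

```bash
python3 -m pendant '[[[0,0,-0.04],[0,0,0],-1],[[0,0,-0.04],[0,0,0],-1],[[0,0,-0.02],[0,0,0],-1],[[0,0,0],[0,0,0],-1],[[0,0,0],[0,0,0],-1],[[0,0,0],[0,0,0],-0.3],[[0,0,0],[0,0,0],-0.3],[[0,0,0],[0,0,0],-0.3],[[0,0,0],[0,0,0],-0.3],[[0,0,0],[0,0,0],-0.3]]'
python3 -m pendant '[[[0,0,0.1],[0,0,0],-0.3],[[0,0,0.5],[0,0,0],-0.3],[[0,0,0.9],[0,0,0],-0.3],[[0,0,0.9],[0,0,0],-0.3],[[0,0,0.9],[0,0,0],-0.3],[[0.4,-0.9,0],[0,0,0],0.4],[[0.4,-0.9,0],[0,0,0],0.4],[[0.4,-0.9,0],[0,0,0],0.7],[[0.4,-0.9,0],[0,0,0],0.7],[[0.4,-0.9,0],[0,0,0],1]]'
python3 -m pendant '[[[0.4,-0.9,0],[0,0,0],1],[[0.4,-0.9,0],[0,0,0],1],[[0.4,-0.9,0],[0,0,0],1],[[0.4,-0.9,0],[0,0,0],1],[[0.4,-0.9,0],[0,0,0],1],[[0.4,-0.9,0],[0,0,0],1],[[0.4,-0.9,0],[0,0,0],1],[[0.4,-0.9,0],[0,0,0],1],[[0,0,0],[0,0,0],1],[[0,0,0],[0,0,0],1]]'
```

```text
time: 21.97
tool_pos: [466.0, 433.0, 25.7]
tcp_rot: [3.141, 0.0, 0.051]
contact_force: [0.7, 0.4, 0.1]
grip_width: 31.5
finger_force: 0.0
time: 22.8
tool_pos: [526.4, 296.9, 125.3]
tcp_rot: [3.142, -0.0, 0.051]
contact_force: [0.2, 0.2, 0.2]
grip_width: 61.1
finger_force: 0.0
time: 23.63
tool_pos: [622.4, 80.6, 124.9]
tcp_rot: [-3.142, 0.0, 0.048]
contact_force: [0.5, 1.2, 0.3]
grip_width: 91.7
finger_force: 0.0
```

```bash
python3 -m pendant '[[[-0.3,0.2,-0.6],[0,0,0],1],[[0,0,-0.7],[0,0,0],1],[[0,0,-0.7],[0,0,0],1],[[0,0,-0.6],[0,0,0],1],[[0,0,-0.4],[0,0,0],1],[[0,0,-0.25],[0,0,0],1],[[0,0,-0.15],[0,0,0],1],[[0,0,0],[0,0,0],1],[[0,0,0],[0,0,0],1],[[0,0,0],[0,0,0],1]]'
python3 - <<'E'
from m import *
t=bot.capture("top"); s=bot.capture("side")
a=cv2.resize(t[190:285,80:190],(400,345),interpolation=cv2.INTER_CUBIC); b=cv2.resize(s[190:330,180:340],(394,345),interpolation=cv2.INTER_CUBIC)
cv2.imwrite("pics/c5.png",np.hstack([a,b]))
E
```

```text
time: 24.47
tool_pos: [613.7, 88.3, 24.0]
tcp_rot: [3.141, -0.002, 0.051]
contact_force: [-0.2, 0.2, 0.6]
grip_width: 91.7
finger_force: 0.0
```

View pics/c5.png

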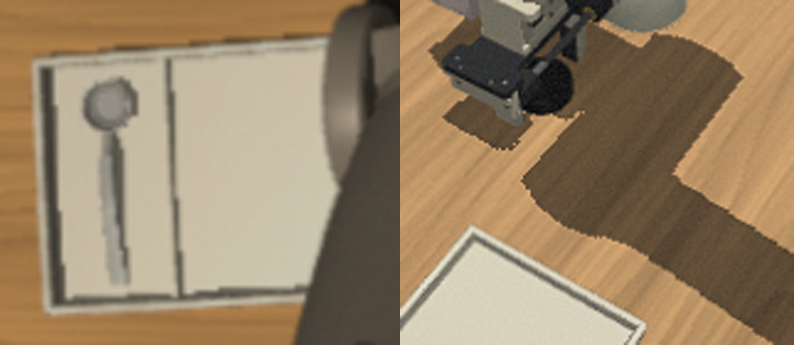

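The spoon lies lengthwise in the narrow compartment, from (108,103) to (120,285) in the crop's left half. The feeding dish is between the fingers at right-half pixel (547,87). I'm going 3 mm lower and then closing.

```bash
python3 -m pendant '[[[0,0,-0.05],[0,0,0],1],[[0,0,-0.05],[0,0,0],1],[[0,0,0],[0,0,0],-1],[[0,0,0],[0,0,0],-1],[[0,0,0],[0,0,0],-1],[[0,0,0],[0,0,0],-1],[[0,0,0],[0,0,0],-1],[[0,0,0],[0,0,0],-1],[[0,0,0],[0,0,0],-1],[[0,0,0],[0,0,0],-1]]'
python3 -m pendant '[[[0,0,0],[0,0,0],-1],[[0,0,0],[0,0,0],-1],[[0,0,0.2],[0,0,0],-1],[[0,0,0.6],[0,0,0],-1],[[0,0,0.9],[0,0,0],-1],[[0,0,0.5],[0,0,0],-1],[[0,0,0],[0,0,0],-1],[[0,0,0],[0,0,0],-1],[[0,0,0],[0,0,0],-1],[[0,0,0],[0,0,0],-1]]'
```

```text
time: 25.4
tool_pos: [613.1, 88.1, 20.0]
tcp_rot: [3.142, -0.0, 0.051]
contact_force: [-0.4, -0.8, 0.1]
grip_width: 60.7
finger_force: 30.0
time: 26.23
tool_pos: [612.1, 88.1, 84.5]
tcp_rot: [3.142, 0.003, 0.051]
contact_force: [-0.9, 0.0, -1.1]
grip_width: 60.7
finger_force: 30.0
```

```bash
python3 -m pendant '[[[-0.4,0.648,0],[0,0,0],-1],[[-0.41,0.648,0],[0,0,0],-1],[[-0.41,0.648,0],[0,0,0],-1],[[-0.41,0.648,0],[0,0,0],-1],[[-0.41,0.648,0],[0,0,0],-1],[[-0.41,0.648,0],[0,0,0],-1],[[-0.41,0.648,0],[0,0,0],-1],[[-0.41,0.648,0],[0,0,0],-1],[[-0.41,0.648,0],[0,0,0],-1],[[-0.41,0.648,0],[0,0,0],-1]]'
python3 -m pendant '[[[-0.4,0.648,0],[0,0,0],-1],[[-0.4,0.648,0],[0,0,0],-1],[[0,0,0],[0,0,0],-1],[[0,0,-0.4],[0,0,0],-1],[[0,0,-0.5],[0,0,0],-1],[[0,0,-0.4],[0,0,0],-1],[[0,0,-0.3],[0,0,0],-1],[[0,0,-0.15],[0,0,0],-1],[[0,0,-0.1],[0,0,0],-1],[[0,0,0],[0,0,0],-1]]'
```

```text
time: 27.07
tool_pos: [489.1, 283.1, 84.7]
tcp_rot: [3.141, 0.002, 0.051]
contact_force: [0.3, -0.3, -1.1]
grip_width: 60.9
finger_force: 30.0
time: 27.9
tool_pos: [466.2, 321.1, 29.8]
tcp_rot: [3.141, 0.001, 0.05]
contact_force: [-0.2, -0.6, -0.1]
grip_width: 61.1
finger_force: 30.0
```

```bash
python3 -m pendant '[[[0,0,-0.05],[0,0,0],-1],[[0,0,-0.05],[0,0,0],-1],[[0,0,-0.05],[0,0,0],-1],[[0,0,-0.02],[0,0,0],-1],[[0,0,0],[0,0,0],-1],[[0,0,0],[0,0,0],-1],[[0,0,0],[0,0,0],0.55],[[0,0,0],[0,0,0],0.55],[[0,0,0],[0,0,0],0.55],[[0,0,0],[0,0,0],0.55]]'
python3 -m pendant '[[[0,0,0.1],[0,0,0],0.55],[[0,0,0.5],[0,0,0],0.55],[[0,0,0.9],[0,0,0],0.55],[[0,0,0.9],[0,0,0],0.3],[[0,0,0.9],[0,0,0],0.3],[[0,0,0.9],[0,0,0],0.3],[[0.2,-0.8,0.4],[0,0,0],0.3],[[0.3,-0.8,0],[0,0,0],0.3],[[0.3,-0.8,0],[0,0,0],0.3],[[0.3,-0.8,0],[0,0,0],0.3]]'
python3 -m pendant '[[[0.35,-0.9,0],[0,0,0],0.3],[[0.35,-0.9,0],[0,0,0],0.3],[[0.35,-0.9,0],[0,0,0],0.3],[[0.35,-0.9,0],[0,0,0],0.3],[[0.35,-0.9,0],[0,0,0],0.3],[[0.35,-0.9,0],[0,0,0],0.3],[[0.35,-0.9,0],[0,0,0],0.3],[[0.35,-0.9,0],[0,0,0],0.3],[[0.35,-0.9,0],[0,0,0],0.3],[[0.3,-0.8,0],[0,0,0],0.3]]'
python3 - <<'E'
from m import *
t=bot.capture("top"); s=bot.capture("side"); cv2.imwrite("pics/top3.png",t);cv2.imwrite("pics/side3.png",s)
for n,im,z in(("top",t,26),("side",s,26)):
    q=proj(n,[[466.3,321.5,15]])[0]/.7
    try:
        c=blob(n,im,"black",(q[0]-45,q[1]-45,q[0]+45,q[1]+45)); print(n,cv2.minEnclosingCircle(onz(n,c,z)[:,:2].astype(np.float32)))
    except Exception as e: print(n,e)
E
```

```text
time: 28.73
tool_pos: [466.4, 321.5, 25.4]
tcp_rot: [-3.142, -0.0, 0.051]
contact_force: [-0.6, -0.3, 0.2]
grip_width: 71.0
finger_force: 0.0
time: 29.57
tool_pos: [499.6, 224.6, 164.1]
tcp_rot: [-3.141, -0.001, 0.051]
contact_force: [0.1, 0.2, 0.0]
grip_width: 59.5
finger_force: 0.0
time: 30.4
tool_pos: [603.3, -43.4, 163.6]
tcp_rot: [3.141, -0.0, 0.05]
contact_force: [-0.4, 0.2, 0.7]
grip_width: 59.8
finger_force: 0.0
top ((467.820556640625, 315.58258056640625), 30.952510833740234)
side ((465.360595703125, 326.6659240722656), 33.10870361328125)
```

The dish sits on target at about (466.5,321). Before reaching for the clear dome I'll refine the knob's position from the first pictures.

```bash
python3 - <<'E'
from m import *
t=cv2.imread("pics/top0.png"); s=cv2.imread("pics/side0.png"); R=[]
for n,im,(x,y) in(("top",t,(311,174)),("side",s,(278,162))):
    b,g,r=[im[...,i].astype(int) for i in range(3)]
    m=((r-b)>25).astype(np.uint8); z=m*0; z[y-10:y+11,x-10:x+11]=m[y-10:y+11,x-10:x+11]
    k,lab,st,ce=cv2.connectedComponentsWithStats(z); i=1+st[1:,4].argmax(); print(n,st[i],ce[i]); R.append((n,ce[i]))
print(tri(R)); print([onz(n,[c],100) for n,c in R])
# dome glass circle in top view
g=cv2.cvtColor(t,cv2.COLOR_BGR2HSV)
c=blob("top",t,"grey",(405,217,479,293)); e=cv2.fitEllipse(c.astype(np.float32)); print(e, onz("top",[e[0]],35))
E
```

```text
top [306 168  11  12 100] [311.01 173.6 ]
side [268 152  21  16 283] [278.02120141 158.33922261]
[607.72134584 -80.88712823 109.80384256]
[array([[608.18976586, -82.07288935, 100.        ]]), array([[615.29192534, -90.29622501, 100.        ]])]
((308.7742919921875, 179.5640411376953), (36.03190231323242, 37.14728546142578), 22.709571838378906) [[602.92996625 -80.62631955  35.        ]]
```

```bash
python3 -m pendant '[[[0.1,-0.64,0],[0,0,0],0.3],[[0,-0.64,0],[0,0,0],0.3],[[0,0,-0.5],[0,0,0],0.3],[[0,0,-0.5],[0,0,0],0.3],[[0,0,-0.5],[0,0,0],0.3],[[0,0,-0.3],[0,0,0],0.3],[[0,0,-0.2],[0,0,0],0.3],[[0,0,-0.08],[0,0,0],0.3],[[0,0,0],[0,0,0],0.3],[[0,0,0],[0,0,0],0.3]]'
python3 - <<'E'
from m import *
s=bot.capture("side"); t=bot.capture("top")
a=cv2.resize(s[120:220,230:345],(460,400),interpolation=cv2.INTER_CUBIC); b=cv2.resize(t[135:220,265:350],(400,400),interpolation=cv2.INTER_CUBIC)
cv2.imwrite("pics/c6.png",np.hstack([a[:,:400],b]))
E
```

```text
time: 31.33
tool_pos: [606.2, -79.9, 101.6]
tcp_rot: [3.141, -0.001, 0.051]
contact_force: [-0.2, -0.5, -0.3]
grip_width: 60.1
finger_force: 0.0
```

View pics/c6.png

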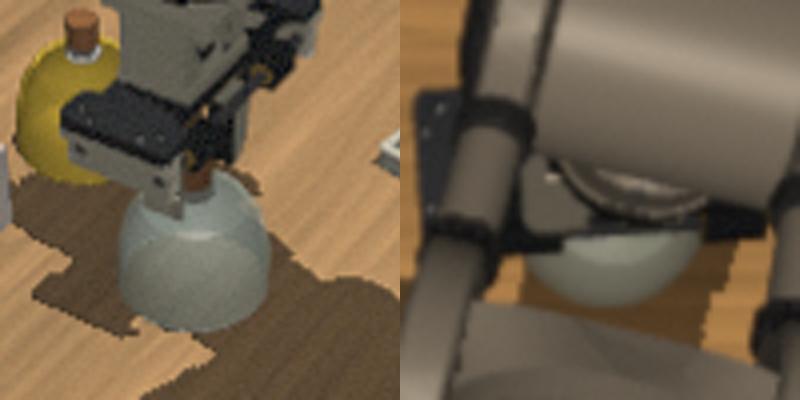

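The clear dome's knob, at left-half pixel (197,180), is between the fingers. The yellow dome behind is clear. Closing and lifting.

```bash
python3 -m pendant '[[[0,0,0],[0,0,0],-1],[[0,0,0],[0,0,0],-1],[[0,0,0],[0,0,0],-1],[[0,0,0],[0,0,0],-1],[[0,0,0],[0,0,0],-1],[[0,0,0],[0,0,0],-1],[[0,0,0],[0,0,0],-1],[[0,0,0],[0,0,0],-1],[[0,0,0],[0,0,0],-1],[[0,0,0],[0,0,0],-1]]'
python3 -m pendant '[[[0,0,0.05],[0,0,0],-1],[[0,0,0.3],[0,0,0],-1],[[0,0,0.5],[0,0,0],-1],[[0,0,0.6],[0,0,0],-1],[[0,0,0.6],[0,0,0],-1],[[0,0,0.4],[0,0,0],-1],[[0,0,0.2],[0,0,0],-1],[[0,0,0],[0,0,0],-1],[[0,0,0],[0,0,0],-1],[[0,0,0],[0,0,0],-1]]'
```

```text
time: 32.27
tool_pos: [605.9, -80.1, 101.0]
tcp_rot: [3.141, -0.0, 0.051]
contact_force: [-0.6, -0.5, -0.7]
grip_width: 23.0
finger_force: 30.0
time: 33.1
tool_pos: [605.2, -79.8, 179.4]
tcp_rot: [-3.141, 0.002, 0.051]
contact_force: [-0.2, 0.5, -1.6]
grip_width: 23.5
finger_force: 30.0
```

```bash
python3 -m pendant '[[[-0.1,0.3,0],[0,0,0],-1],[[-0.17,0.5,0],[0,0,0],-1],[[-0.243,0.7,0],[0,0,0],-1],[[-0.243,0.7,0],[0,0,0],-1],[[-0.243,0.7,0],[0,0,0],-1],[[-0.243,0.7,0],[0,0,0],-1],[[-0.243,0.7,0],[0,0,0],-1],[[-0.243,0.7,0],[0,0,0],-1],[[-0.243,0.7,0],[0,0,0],-1],[[-0.243,0.7,0],[0,0,0],-1]]'
python3 -m pendant '[[[-0.26,0.75,0],[0,0,0],-1],[[-0.26,0.75,0],[0,0,0],-1],[[-0.26,0.75,0],[0,0,0],-1],[[-0.26,0.75,0],[0,0,0],-1],[[-0.26,0.75,0],[0,0,0],-1],[[-0.26,0.75,0],[0,0,0],-1],[[-0.26,0.75,0],[0,0,0],-1],[[-0.26,0.75,0],[0,0,0],-1],[[-0.22,0.6,0],[0,0,0],-1],[[-0.13,0.38,0],[0,0,0],-1]]'
python3 -m pendant '[[[0,0,0],[0,0,0],-1],[[0,0,0],[0,0,0],-1],[[0,0,-0.2],[0,0,0],-1],[[0,0,-0.3],[0,0,0],-1],[[0,0,-0.3],[0,0,0],-1],[[0,0,-0.2],[0,0,0],-1],[[0,0,0],[0,0,0],-1],[[0,0,0],[0,0,0],-1],[[0,0,0],[0,0,0],-1],[[0,0,0],[0,0,0],-1]]'
python3 - <<'E'
from m import *
s=bot.capture("side"); t=bot.capture("top")
a=cv2.resize(s[230:420,120:300],(400,422),interpolation=cv2.INTER_CUBIC); b=cv2.resize(t[180:290,80:185],(400,419),interpolation=cv2.INTER_CUBIC)
cv2.imwrite("pics/c7.png",np.hstack([a[:419],b]))
E
```

```text
time: 33.93
tool_pos: [537.8, 114.3, 180.0]
tcp_rot: [-3.141, 0.001, 0.051]
contact_force: [0.9, -0.4, -2.2]
grip_width: 23.0
finger_force: 30.0
time: 34.77
tool_pos: [464.1, 323.9, 180.1]
tcp_rot: [-3.141, 0.001, 0.053]
contact_force: [-0.1, 0.8, -2.4]
grip_width: 23.3
finger_force: 30.0
time: 35.6
tool_pos: [466.9, 321.5, 150.8]
tcp_rot: [-3.141, -0.001, 0.05]
contact_force: [0.5, 0.3, -2.1]
grip_width: 23.3
finger_force: 30.0
```

View pics/c7.png

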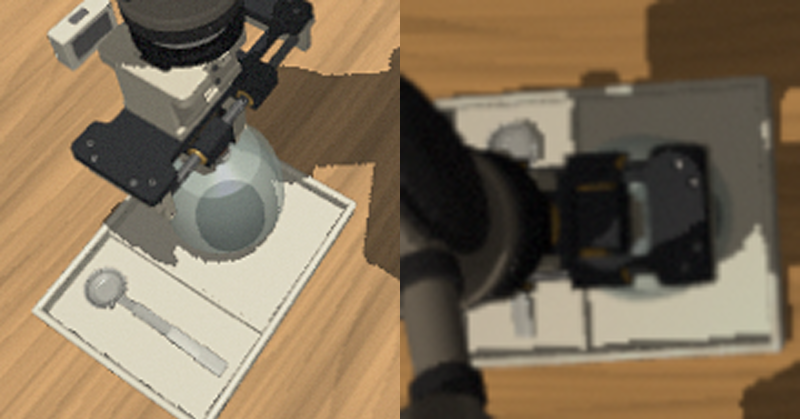

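The dome hangs level over the wide compartment, with the dish visible through the glass at left-half pixel (232,215), centred under it. The spoon lies flat alongside. Lowering slowly.

```bash
python3 -m pendant '[[[0,0,-0.2],[0,0,0],-1],[[0,0,-0.25],[0,0,0],-1],[[0,0,-0.25],[0,0,0],-1],[[0,0,-0.25],[0,0,0],-1],[[0,0,-0.15],[0,0,0],-1],[[0,0,-0.1],[0,0,0],-1],[[0,0,-0.1],[0,0,0],-1],[[0,0,-0.06],[0,0,0],-1],[[0,0,0],[0,0,0],-1],[[0,0,0],[0,0,0],-1]]'
python3 -m pendant '[[[0,0,-0.03],[0,0,0],-1],[[0,0,-0.03],[0,0,0],-1],[[0,0,-0.03],[0,0,0],-1],[[0,0,0],[0,0,0],-1],[[0,0,0],[0,0,0],-1],[[0,0,0],[0,0,0],-1],[[0,0,0],[0,0,0],-1],[[0,0,0],[0,0,0],-1],[[0,0,0],[0,0,0],-1],[[0,0,0],[0,0,0],-1]]'
```

```text
time: 36.53
tool_pos: [466.6, 321.5, 109.8]
tcp_rot: [-3.142, -0.0, 0.051]
contact_force: [0.8, 0.5, -2.0]
grip_width: 22.9
finger_force: 30.0
time: 37.37
tool_pos: [466.5, 321.4, 106.9]
tcp_rot: [3.141, 0.0, 0.051]
contact_force: [-0.6, -0.6, -2.0]
grip_width: 23.2
finger_force: 30.0
```

```bash
python3 -m pendant '[[[0,0,-0.03],[0,0,0],-1],[[0,0,0],[0,0,0],-1],[[0,0,-0.03],[0,0,0],-1],[[0,0,0],[0,0,0],-1],[[0,0,0],[0,0,0],-1],[[0,0,0],[0,0,0],-1],[[0,0,0],[0,0,0],-1],[[0,0,0],[0,0,0],-1],[[0,0,0],[0,0,0],-1],[[0,0,0],[0,0,0],-1]]'
```

```text
time: 38.2
tool_pos: [466.5, 321.4, 105.1]
tcp_rot: [3.142, -0.0, 0.051]
contact_force: [-0.3, -0.4, -1.9]
grip_width: 23.5
finger_force: 30.0
```

```bash
python3 -m pendant '[[[0,0,-0.03],[0,0,0],-1],[[0,0,0],[0,0,0],-1],[[0,0,0],[0,0,0],-1],[[0,0,0],[0,0,0],-1],[[0,0,0],[0,0,0],-1],[[0,0,0],[0,0,0],-1],[[0,0,0],[0,0,0],-1],[[0,0,0],[0,0,0],-1],[[0,0,0],[0,0,0],-1],[[0,0,0],[0,0,0],-1]]'
```

```text
time: 39.03
tool_pos: [466.7, 321.5, 104.9]
tcp_rot: [-3.141, -0.001, 0.051]
contact_force: [-2.4, -1.3, 5.2]
grip_width: 23.5
finger_force: 30.0
```

Contact. I'll release, lift straight up and back off.

```bash
python3 -m pendant '[[[0,0,0],[0,0,0],0.2],[[0,0,0],[0,0,0],0.2],[[0,0,0],[0,0,0],0.2],[[0,0,0],[0,0,0],0.2],[[0,0,0],[0,0,0],0.2],[[0,0,0.3],[0,0,0],0.2],[[0,0,0.7],[0,0,0],0.2],[[0,0,0.9],[0,0,0],0.2],[[0,0,0.9],[0,0,0],0.2],[[0,0,0.5],[0,0,0],0.2]]'
python3 -m pendant '[[[0,-0.8,0.3],[0,0,0],0.2],[[0,-0.9,0.3],[0,0,0],0.2],[[0,-0.9,0],[0,0,0],0.2],[[0,-0.9,0],[0,0,0],0.2],[[0,-0.9,0],[0,0,0],0.2],[[0,-0.9,0],[0,0,0],0.2],[[0,-0.9,0],[0,0,0],0.2],[[0,-0.9,0],[0,0,0],0.2],[[0,-0.5,0],[0,0,0],0.2],[[0,0,0],[0,0,0],0.2]]'
python3 - <<'E'
from m import *
s=bot.capture("side"); t=bot.capture("top")
a=cv2.resize(s,(400,300),interpolation=cv2.INTER_AREA); b=cv2.resize(t,(400,300),interpolation=cv2.INTER_AREA)
c=cv2.resize(s[260:410,120:300],(400,300),interpolation=cv2.INTER_CUBIC); d=cv2.resize(t[190:282,80:203],(400,300),interpolation=cv2.INTER_CUBIC)
cv2.imwrite("pics/c8.png",np.vstack([np.hstack([a,b]),np.hstack([c,d])]))
E
```

```text
time: 39.87
tool_pos: [467.4, 321.9, 207.0]
tcp_rot: [-3.14, -0.004, 0.051]
contact_force: [0.3, 1.0, 0.6]
grip_width: 55.2
finger_force: 0.0
time: 40.7
tool_pos: [466.7, 90.9, 222.0]
tcp_rot: [3.141, -0.001, 0.048]
contact_force: [0.9, -0.3, 0.7]
grip_width: 54.9
finger_force: 0.0
```

View pics/c8.png

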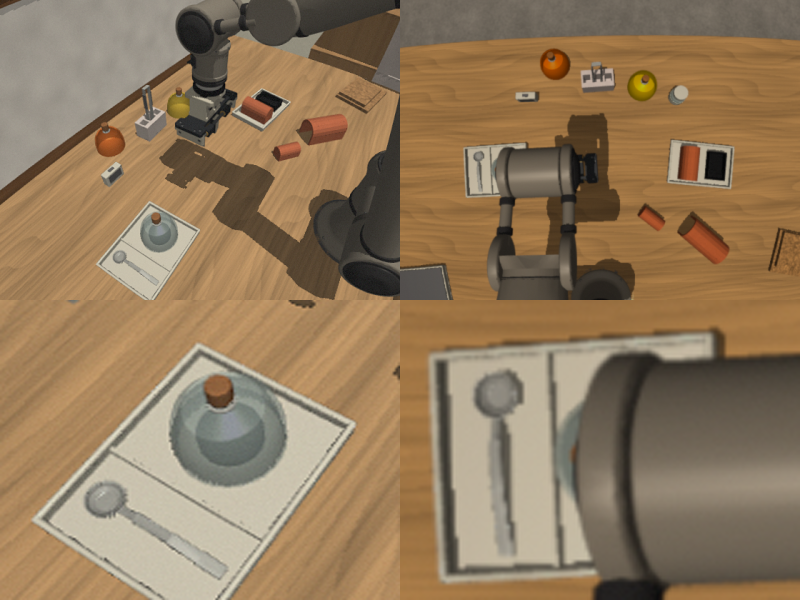

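The dome stands upright over the dish in the wide compartment at (228,428), and the spoon is lengthwise in the narrow one. The hide and water dish are side by side in the plain tray. The tong, jar, thermometer and look-alikes have not moved. Handing in.

```bash
python3 -c "
from plant import bot
print(bot.close_job())"
```

```text
the job is handed in; nothing more can be done
None
```

Both kit trays are made up and the job was handed in at about 41 s of the 136 s limit; the final pictures show everything in place, but the hand-in returned no verdict.

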